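Sort three panel push switches by feel

TASK

Three look-alike push switches stand in the drilled test panel. Going from the robot's left to its right, press each green cap straight down until it clicks and let it spring back, never leaning on a cap with more than 20 N. Then put the tired one, which clicks at the least force, in the red scrap tray and the gummed-up one, which needs the most, in the blue cleaning tray; leave the good one seated in the panel and the other things on the bench where they are.

Things in the scene. Friction and masses are not known exactly. Their poses are not given: they have to be found in the camera images.
- panel: fixed test panel of bent aluminium sheet, 90 mm (its x) by 220 mm (its y), flat top 45 mm above the bench, 4 mm thick, with low screwed-down feet on its long sides; three holes of diameter 24 mm in a row along its y, 75 mm apart. Origin at the centre of its underside
- hole_left (a point): centre of the hole at the robot's left (the panel's +y), at the panel's top face; a switch stands loose in it and lifts straight out. The switch: bezel ring of diameter 30 mm, 12 mm high, resting on the panel, its centre 6 mm above this point; green cap of diameter 23 mm, top 22 mm above this point when released; below the panel a bush of diameter 22 mm, then a contact block 15.5 mm square ending 32 mm below this point; 50 to 80 g
- hole_middle (a point): centre of the hole at the middle, at the panel's top face; a switch stands loose in it and lifts straight out. The cap of each switch goes down 6 mm to a hard stop: its resistance starts at about three quarters of its peak, peaks about 2 mm down, then gives way (the click: half the peak left at 5 mm); 4 mm down it has clicked. It springs back. Switch sizes: see hole_left
- hole_right (a point): centre of the hole at the robot's right (the panel's -y), at the panel's top face; a switch stands loose in it and lifts straight out. The peaks of the three switches, in no told order: about 3.5 N (tired), 7 N (good) and 12 N (gummed up). Switch sizes: see hole_left; cap travel: see hole_middle
- red_tray: red scrap tray, fixed, open on top, 110 mm square outside, 28 mm high, walls 4 mm, floor 4 mm thick; origin at the centre of its underside, axes along its sides
- blue_tray: blue cleaning tray, fixed, open on top, 110 mm square outside, 28 mm high, walls 4 mm, floor 4 mm thick; origin at the centre of its underside, axes along its sides
- driver: bystander: yellow-handled screwdriver lying on the bench
- spray_can: bystander: yellow spray can with a red cap, diameter 52 mm, 150 mm tall, standing
- flux_jar: bystander: small amber jar with a white lid, diameter 44 mm, 45 mm tall, standing

How it is judged:
By the outcome, as a careful person would: the job done as asked, in the order asked, and still so for the second after the job is handed in, with the robot touching nothing.
It also fails if it takes over 72 s, if anything falls off the work surface, if the arm or the gripper's body presses on something with over 40 N, if the wrist force passes 120 N, or if a joint passes its speed limit or range.

ROBOT

A 6-joint arm with a two-finger parallel gripper is mounted at the origin on the work surface. World frame = base frame: x ahead of the robot, y to its left, z up, the work surface at z = 0. Lengths are in m, angles in rad, forces in N, time in s.
With the tool pointing down it reaches from about 0.275 to 0.725 m from the base axis. Payload 5.6 kg.
Tool frame: the origin (TCP) lies at the very end of the fingers, on their centre line; the grasp point (between the pads) lies 19 mm behind it (arm.grasp_offset is the distance from the TCP to the grasp point, in m); z points along the fingers, y is the direction in which the jaws open and shut (so a half turn about z gives the same grasp; the last joint's range is limited). The gripper opens to 85 mm and grips with 20 to 120 N. Pads are 22 mm wide; open, the fingers measure 114 mm over their backs; the gripper's body (76 mm by 85 mm) begins 54 mm behind the grasp point. The pads swing forward as they close: fully open they stand 13 mm farther back than shut.
Start: joints at [1.628, 0.255, 0.108, 0, -1.424, -0.285], TCP at [0.124, 0.536, 0.192] pointing down, gripper open.
Joint ranges: [-2.95, 2.95], [-1.21, 1.97], [-1.09, 1.5], [-2.87, 1.71], [-2.94, -0.07], [-3.05, 3.05]. Speed limits (rad/s): [2.57, 2.57, 3.14, 3.14, 3.14, 3.14].

INTERFACE

Orientations are given as a unit quaternion [x, y, z, w].
In Python, from station import telemetry, vision, arm gives the robot as it stands.
- The arm moves only by the tool apply_moves, never from a script. Its argument "plan" is a list of rows, each a list of 6 numbers: the shift along the tool's x, y, z as a fraction of full scale, then the turn, a rotation vector about the tool's x, y, z as a fraction of full scale. In form: [[dx, dy, dz, ax, ay, az], ...]. A call has exactly 5 rows; each row is the pose to reach, as a shift and turn from the pose commanded when the call began, along the tool's axes at that moment; what a row does not reach only later rows make up. Full scale, the value 1, is 0.15 m for a shift and 60 degrees for a turn. A row lasts 1/10 s, in which the tool goes at most 50 mm and 8.59 degrees, less where a joint would pass 70% of its speed; a pose out of reach is approached as far as the arm can. A call with a number of a shift or a turn outside -1 to 1 is refused whole. A call with a gripper value outside its range is refused whole. "gripper" is the closure, from 0 (fully open) to 1 (shut), set as the call begins (left out, the last holds). The fingers move at their own pace and stop on an object; "squeeze" is the grip in N (left out, the last holds). Time passes only in rows, so rows that repeat a pose let the fingers close, or fill a call up. It gives the time, the measured TCP pose, the force and the opening at its end, in the units of the state.
- telemetry.get_obs(): the state, without advancing time (a new reading comes with each control period).
- vision.get_image(name): name is "scene" or "top" or "wrist"; returns the picture (480x640x3 uint8, blue, green, red); there is no depth.
- vision.calibration(name): a dict with "fovy" (degrees; the focal length in pixels is half the picture's height over the tangent of half this angle, whatever the lens; pixels are square), "cx", "cy" (the principal point, pixels), "world_from_camera" (4x4, takes a point from camera to world coordinates); the wrist camera has in their place "hand_eye" (4x4, takes a point from camera to tool coordinates, whose origin is the TCP and whose axes are the flange's). Camera axes: x right, y up, looking along -z (the intrinsics and any distortion apply to the point x, -y, -z); pixel columns grow to the right and rows downward; lengths in m; the calibration is good to about 2 mm. A picture is of the moment at which its call begins: read the wrist's pose just before it. calibration takes no time and is no camera call.
- arm.close_job(): hands the job in, once; it reports no verdict.
The state is a dict: "time": time; "joint_pos": joint angles; "joint_velocities": joint speeds; "tau": joint torques, N m; "tcp_pos": TCP position; "eef_rot": TCP orientation; "wrist_force": force on the tool from outside, world axes, zero at the start; "torque": the same for the moment, N m; "finger_gap": opening from 0.0 (shut) to 1.0 (fully open).
Only numpy, scipy, OpenCV 4.12 (cv2) and the standard library are available. Lean on these libraries where they do the work, as an engineer would, in place of code of your own. Each camera call takes 0.05 s, during which the arm holds its last target. There are 200 camera calls.

## Working session

There is one attempt and no reset: what is moved stays moved. The work goes in short steps, Python scripts to look and compute and a tool call to move; the robot and the scene stay as the last step left them, time stands still between calls to the robot, and variables do not carry over. Pictures are saved under pics/ and viewed, about 8 in all and at most 12, crops included, and the job is handed in when it is done.

Besides the shell and the picture viewer there is one more tool, called after "Emit:" by a JSON object that holds its "op" and its "data", one argument or row to a line. apply_moves: Moves the arm, as the interface text tells. Shift numbers are shares of 0.15 m and turn numbers shares of 60 degrees, none past 1 either way. Its arguments: {"type":"object","properties":{"plan":{"type":"array","items":{"type":"array","items":{"type":"number","minimum":-1,"maximum":1}}},"gripper":{"type":"number"},"squeeze":{"type":"number"}},"required":["plan"]}

```bash
ls; mkdir -p pics; python3 - <<'E'
from station import telemetry, vision, arm
import cv2,json
print(telemetry.get_obs())
for n in ("scene","top","wrist"):
    print(n,vision.calibration(n))
for n in ("scene","top"):
    cv2.imwrite(f"pics/{n}0.png",vision.get_image(n))
E
```

```text
pics
{'time': 0.0, 'joint_pos': array([ 1.62756988e+00,  2.55704137e-01,  1.06983085e-01, -4.77776985e-04,
       -1.42389589e+00, -2.84570959e-01]), 'joint_velocities': array([ 0.00049763,  0.00012308,  0.00086607,  0.00012917,  0.00068349,
       -0.0007912 ]), 'tau': array([ 8.01831957e-04, -3.86635280e+01,  2.37943214e+01,  5.36508456e+00,
       -6.08455317e-03, -4.60529407e-06]), 'tcp_pos': array([0.12403932, 0.53523368, 0.19110952]), 'eef_rot': array([ 9.93516113e-01, -1.13687502e-01, -7.82395341e-05,  9.37213101e-04]), 'wrist_force': array([-0.37077519, -0.84654119,  0.25402692]), 'torque': array([0.00214689, 0.0772143 , 0.06613125]), 'finger_gap': 1.0003245156205514}
scene {'fovy': 50.95345440529295, 'cx': 320.97952885952134, 'cy': 246.45059292500355, 'world_from_camera': array([[ 0.78135558, -0.35486778,  0.51337347,  1.09813897],
       [ 0.62384401,  0.46703216, -0.62665749, -0.65917998],
       [-0.01738137,  0.80990729,  0.58630032,  0.60797883],
       [ 0.        ,  0.        ,  0.        ,  1.        ]])}
top {'fovy': 55.77771164312873, 'cx': 318.3633843525587, 'cy': 237.20929585979016, 'world_from_camera': array([[-9.89633671e-03,  9.87220556e-01, -1.59052305e-01,
         4.70101220e-01],
       [-9.99950830e-01, -9.87088927e-03,  9.50035404e-04,
        -7.74395410e-02],
       [-6.32093212e-04,  1.59053886e-01,  9.87269701e-01,
         1.09962968e+00],
       [ 0.00000000e+00,  0.00000000e+00,  0.00000000e+00,
         1.00000000e+00]])}
wrist {'fovy': 66.97473861641349, 'cx': 317.8318267609153, 'cy': 233.765172284659, 'hand_eye': array([[ 8.28012907e-04,  9.47021417e-01,  3.21169349e-01,
         8.25496405e-02],
       [ 9.99999518e-01, -6.14696277e-04, -7.65583543e-04,
         1.36966753e-04],
       [-5.27602408e-04,  3.21169828e-01, -9.47021469e-01,
        -1.81180621e-01],
       [ 0.00000000e+00,  0.00000000e+00,  0.00000000e+00,
         1.00000000e+00]])}
```

View pics/top0.png

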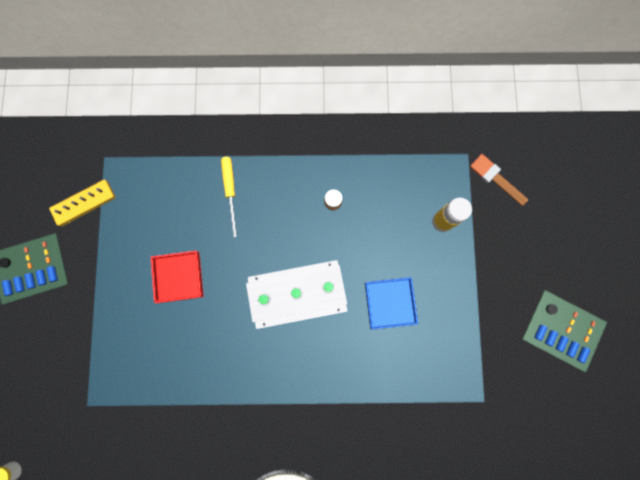

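View pics/scene0.png

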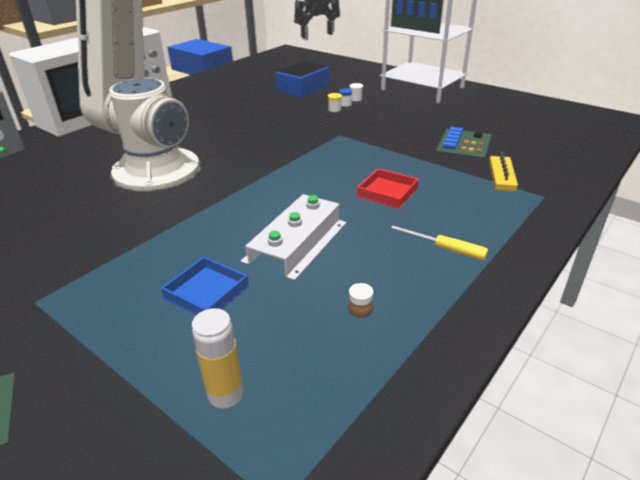

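The top view shows green caps at about (264,300), (296,294) and (328,287), the red tray at (177,277), the blue tray at (391,303), the jar at (333,200) and the can around (452,215). Row up is +x and column left is +y. The scene view agrees with this layout.

```bash
cat > h.py <<'E'
import numpy as np, cv2
from scipy.spatial.transform import Rotation as R
from station import telemetry, vision, arm
def cam(name, obs=None):
    c=vision.calibration(name)
    if name=="wrist":
        T=np.eye(4); T[:3,:3]=R.from_quat(obs["eef_rot"]).as_matrix(); T[:3,3]=obs["tcp_pos"]
        W=T@c["hand_eye"]
    else: W=c["world_from_camera"]
    return W,240/np.tan(np.radians(c["fovy"])/2),c["cx"],c["cy"]
def at_z(C,uv,z):
    W,f,cx,cy=C
    d=W[:3,:3]@np.array([(uv[0]-cx)/f,-(uv[1]-cy)/f,-1]); o=W[:3,3]
    return o+d*(z-o[2])/d[2]
def proj(C,p):
    W,f,cx,cy=C; q=W[:3,:3].T@(np.asarray(p)-W[:3,3]); return cx-f*q[0]/q[2], cy+f*q[1]/q[2]
def blobs(img,col,amin=20):
    b,g,r=[img[...,i].astype(int) for i in range(3)]
    m={"g":(g>r+50)&(g>b+50),"r":(r>g+70)&(r>b+70),"b":(b>r+70)&(b>g+40)}[col]
    n,_,s,c=cv2.connectedComponentsWithStats(m.astype(np.uint8))
    return [(c[i].round(1),s[i].tolist()) for i in range(1,n) if s[i,4]>=amin]
E
python3 - <<'E'
from h import *
for n in ("top","scene"):
    im=cv2.imread(f"pics/{n}0.png"); C=cam(n)
    for uv,s in blobs(im,"g"): print(n,"g",uv,s,at_z(C,uv,0.064).round(4))
    for k in "rb":
        for uv,s in blobs(im,k,300): print(n,k,uv,s,at_z(C,uv,0.01).round(4))
E
```

```text
top g [327.9 286.6] [324, 282, 9, 10, 70] [ 0.523 -0.099  0.064]
top g [295.6 292.8] [291, 289, 10, 9, 70] [ 0.5097 -0.0255  0.064 ]
top g [263. 299.] [259, 295, 9, 9, 69] [0.4965 0.0483 0.064 ]
top r [176.  276.4] [151, 251, 52, 52, 2291] [0.5538 0.2642 0.01  ]
top b [391.2 302.9] [365, 277, 54, 53, 2347] [ 0.4857 -0.2501  0.01  ]
scene g [312.2 197.7] [308, 195, 10, 6, 47] [0.4966 0.0492 0.064 ]
scene g [294.2 214.7] [290, 212, 10, 6, 47] [ 0.5104 -0.025   0.064 ]
scene g [273.9 233.8] [269, 231, 11, 7, 57] [ 0.5243 -0.1     0.064 ]
scene r [387.3 187.6] [357, 169, 62, 39, 1584] [0.551  0.2649 0.01  ]
scene b [192.3  54. ] [168, 39, 62, 35, 1178] [-0.7646  0.7583  0.01  ]
scene b [292.6  81.6] [276, 67, 53, 29, 560] [-0.1595  0.7307  0.01  ]
scene b [202.5 285.4] [161, 256, 87, 59, 2680] [ 0.4771 -0.2476  0.01  ]
```

Both cameras agree to within about 1 mm, and the cap spacing comes out at 75 mm. I'll shut the gripper and go to hover over the left cap.

Emit:
{"op": "apply_moves", "data": {
  "plan": [
    [0.2,0.16,0,0,0,0],
    [0.4,0.32,0,0,0,0],
    [0.6,0.49,0,0,0,0],
    [0.8,0.65,0,0,0,0],
    [0.8,0.65,0,0,0,0]
  ],
  "gripper": 1,
  "squeeze": 40
}}

```text
time: 0.6
tcp_pos: [0.2207, 0.4107, 0.1923]
eef_rot: [0.993, -0.115, 0.0, 0.0]
wrist_force: [-0.9, 0.8, 0.6]
finger_gap: 0.149
```

Emit:
{"op": "apply_moves", "data": {
  "plan": [
    [0.2,0.16,0,0,0,0],
    [0.4,0.32,0,0,0,0],
    [0.6,0.49,0,0,0,0],
    [0.8,0.65,0,0,0,0],
    [0.8,0.65,0,0,0,0]
  ]
}}

```text
time: 1.1
tcp_pos: [0.3154, 0.2891, 0.192]
eef_rot: [0.993, -0.115, 0.0, 0.0]
wrist_force: [-0.5, 0.8, 0.2]
finger_gap: 0.0
```

Emit:
{"op": "apply_moves", "data": {
  "plan": [
    [0.2,0.16,0,0,0,0],
    [0.4,0.32,0,0,0,0],
    [0.6,0.49,0,0,0,0],
    [0.8,0.65,0,0,0,0],
    [0.8,0.65,0,0,0,0]
  ]
}}

```text
time: 1.6
tcp_pos: [0.4103, 0.1673, 0.1915]
eef_rot: [0.993, -0.116, -0.0, 0.001]
wrist_force: [-1.0, 0.1, -0.4]
finger_gap: 0.0
```

```bash
cat >> h.py <<'E'
def to(x,y,z,o=None):
    o=o or telemetry.get_obs(); Rm=R.from_quat(o["eef_rot"]).as_matrix()
    print("tcp",o["tcp_pos"].round(4),"F",o["wrist_force"].round(2),"gap",round(float(o["finger_gap"]),3),"t",round(float(o["time"]),2),"rot",Rm[:2,0].round(4),Rm[:2,2].round(4),"-> frac",(Rm.T@(np.array([x,y,z])-o["tcp_pos"])/0.15).round(4))
E
python3 - <<'E'
from h import *
o=telemetry.get_obs(); im=vision.get_image("wrist"); cv2.imwrite("pics/w1.png",im); C=cam("wrist",o)
for uv,s in blobs(im,"g"): print(uv,s,at_z(C,uv,0.064).round(4))
to(0.4966,0.0488,0.09,o)
E
```

```text
[539.   24.2] [524, 8, 31, 34, 776] [ 0.5124 -0.0282  0.064 ]
[442.5  68. ] [428, 53, 30, 31, 702] [0.499  0.0462 0.064 ]
tcp [0.4103 0.1673 0.1915] F [-1.05  0.09 -0.36] gap 0.0 t 1.6 rot [ 0.9732 -0.2298] [-0.0005 -0.0013] -> frac [0.7416 0.6356 0.6776]
```

Emit:
{"op": "apply_moves", "data": {
  "plan": [
    [0.2,0.17,0.15,0,0,0],
    [0.4,0.34,0.3,0,0,0],
    [0.6,0.5,0.45,0,0,0],
    [0.745,0.64,0.6,0,0,0],
    [0.745,0.64,0.7,0,0,0]
  ]
}}

```text
time: 2.15
tcp_pos: [0.4962, 0.0496, 0.0847]
eef_rot: [0.993, -0.115, -0.001, 0.001]
wrist_force: [0.2, 1.6, 0.4]
finger_gap: 0.001
```

Emit:
{"op": "apply_moves", "data": {
  "plan": [
    [0,0,0,0,0,0],
    [0,0,0,0,0,0],
    [0,0,0,0,0,0],
    [0,0,0,0,0,0],
    [0,0,0,0,0,0]
  ]
}}

```text
time: 2.65
tcp_pos: [0.4963, 0.0515, 0.0878]
eef_rot: [0.994, -0.113, 0.001, -0.0]
wrist_force: [-0.2, 0.5, -0.3]
finger_gap: 0.002
```

```bash
python3 - <<'E'
from h import *
o=telemetry.get_obs(); im=vision.get_image("wrist"); C=cam("wrist",o)
for uv,s in blobs(im,"g"): print(uv,s,at_z(C,uv,0.064).round(4))
to(0.4966,0.0488,0.0675,o)
s=vision.get_image("scene")[150:270,230:390]; t=vision.get_image("top")[240:340,220:360]
print("tip px",[np.round(proj(cam(n),o["tcp_pos"])) for n in("scene","wrist")[:1]],proj(cam("wrist",o),o["tcp_pos"]))
w=cv2.resize(im,(400,300)); s=cv2.resize(s,(400,300),interpolation=cv2.INTER_CUBIC)
cv2.imwrite("pics/c1.png",np.hstack([w,s]))
E
```

```text
[576.4 149. ] [557, 129, 40, 41, 1280] [ 0.5252 -0.1022  0.064 ]
[444.7 201.5] [426, 183, 39, 38, 1121] [ 0.5117 -0.0278  0.064 ]
[324.7 249.4] [307, 232, 37, 35, 987] [0.4983 0.0464 0.064 ]
tcp [0.4963 0.0515 0.0878] F [-0.23  0.45 -0.3 ] gap 0.002 t 2.65 rot [ 0.9744 -0.2249] [0.0015 0.0006] -> frac [0.0057 0.0171 0.1354]
tip px [array([312., 187.])] (np.float64(317.27769545076677), np.float64(270.36498994576925))
```

View pics/c1.png

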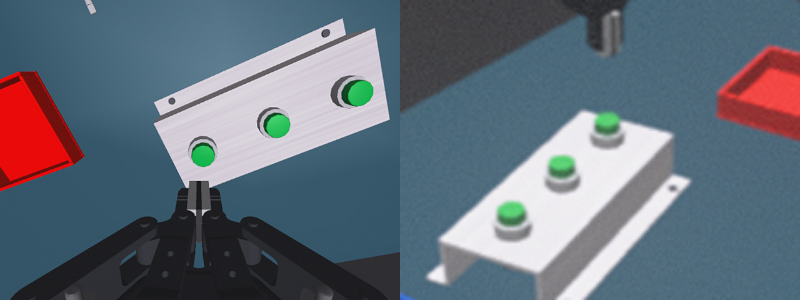

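The fingertips show up at about (312,171) in the scene image, against a predicted row of 187. In the wrist view they're at row 291 against 270. I'll check whether the fingers end short of the TCP.

```bash
python3 - <<'E'
from h import *
o=telemetry.get_obs(); T=R.from_quat(o["eef_rot"]).as_matrix(); p=o["tcp_pos"]
for d in (0,.005,.01,.015,.02,.025,.03): 
    q=p-T[:,2]*d; print(d,np.round(proj(cam("scene"),q),1),np.round(proj(cam("wrist",o),q),1))
print(arm.grasp_offset)
w=vision.get_image("wrist")[220:400,220:420]; s=vision.get_image("scene")[140:230,260:360]
cv2.imwrite("pics/c2.png",np.hstack([cv2.resize(w,(400,360)),cv2.resize(s,(400,360),interpolation=cv2.INTER_CUBIC)]))
E
```

```text
0 [312.3 187.7] [317.3 270.4]
0.005 [312.2 185.6] [317.3 274.3]
0.01 [312.1 183.5] [317.3 278.4]
0.015 [312.1 181.3] [317.3 282.7]
0.02 [312.  179.2] [317.2 287.2]
0.025 [311.9 177.1] [317.2 292. ]
0.03 [311.9 174.9] [317.2 297.1]
0.0187
```

View pics/c2.png

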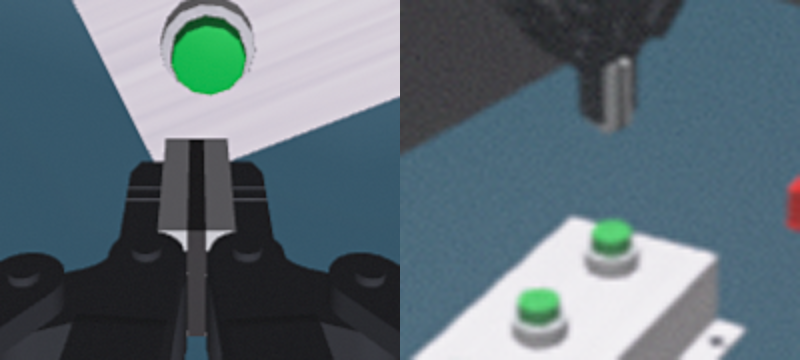

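Both cameras suggest the closed fingertips end about 3 cm short of the reported TCP, so I won't assume a contact height. I'll probe down in 3 mm steps and watch the force.

Emit:
{"op": "apply_moves", "data": {
  "plan": [
    [0,0.025,0.03,0,0,0],
    [0,0.025,0.06,0,0,0],
    [0,0.025,0.1,0,0,0],
    [0,0.025,0.1,0,0,0],
    [0,0.025,0.1,0,0,0]
  ]
}}

```text
time: 3.4
tcp_pos: [0.495, 0.047, 0.0717]
eef_rot: [0.994, -0.114, -0.0, 0.0]
wrist_force: [-1.2, 0.2, 0.1]
finger_gap: -0.0
```

Emit:
{"op": "apply_moves", "data": {
  "plan": [
    [0,0,0.01,0,0,0],
    [0,0,0.02,0,0,0],
    [0,0,0.02,0,0,0],
    [0,0,0.02,0,0,0],
    [0,0,0.02,0,0,0]
  ]
}}

```text
time: 3.9
tcp_pos: [0.4952, 0.0472, 0.0691]
eef_rot: [0.994, -0.114, 0.0, -0.0]
wrist_force: [0.2, 0.1, 0.5]
finger_gap: 0.001
```

Emit:
{"op": "apply_moves", "data": {
  "plan": [
    [0,0,0.01,0,0,0],
    [0,0,0.02,0,0,0],
    [0,0,0.02,0,0,0],
    [0,0,0.02,0,0,0],
    [0,0,0.02,0,0,0]
  ]
}}

```text
time: 4.4
tcp_pos: [0.4952, 0.0472, 0.066]
eef_rot: [0.994, -0.114, 0.0, -0.0]
wrist_force: [-0.3, 0.4, -0.8]
finger_gap: -0.001
```

Emit:
{"op": "apply_moves", "data": {
  "plan": [
    [0,0,0.01,0,0,0],
    [0,0,0.015,0,0,0],
    [0,0,0.015,0,0,0],
    [0,0,0.015,0,0,0],
    [0,0,0.015,0,0,0]
  ]
}}

```text
time: 4.9
tcp_pos: [0.4952, 0.0471, 0.0638]
eef_rot: [0.994, -0.114, 0.0, 0.0]
wrist_force: [-0.9, 1.2, -0.4]
finger_gap: 0.002
```

```bash
python3 - <<'E'
from h import *
to(0.497,0.048,0.06)
w=vision.get_image("wrist")[200:380,220:420]; s=vision.get_image("scene")[140:230,260:360]
cv2.imwrite("pics/c3.png",np.hstack([cv2.resize(w,(400,360)),cv2.resize(s,(400,360),interpolation=cv2.INTER_CUBIC)]))
E
```

```text
tcp [0.4952 0.0471 0.0638] F [-0.86  1.16 -0.36] gap 0.002 t 4.9 rot [ 0.9742 -0.2258] [ 0.0001 -0.    ] -> frac [ 0.0106 -0.0083  0.0252]
```

View pics/c3.png

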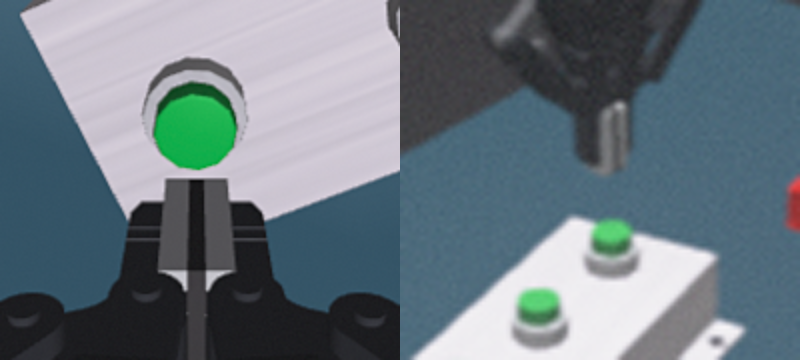

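The picture shows the tips roughly 34 mm above the cap (tip at (603,173), cap at (611,232) in the crop) and well aligned sideways. They need about 3 mm more along tool x. Going down closer.

Emit:
{"op": "apply_moves", "data": {
  "plan": [
    [0.018,0,0.04,0,0,0],
    [0.018,0,0.08,0,0,0],
    [0.018,0,0.11,0,0,0],
    [0.018,0,0.13,0,0,0],
    [0.018,0,0.13,0,0,0]
  ]
}}

```text
time: 5.5
tcp_pos: [0.4973, 0.0464, 0.0436]
eef_rot: [0.994, -0.114, -0.001, 0.0]
wrist_force: [0.5, -0.5, -0.0]
finger_gap: 0.003
```

Emit:
{"op": "apply_moves", "data": {
  "plan": [
    [0,0,0.01,0,0,0],
    [0,0,0.02,0,0,0],
    [0,0,0.02,0,0,0],
    [0,0,0.02,0,0,0],
    [0,0,0.02,0,0,0]
  ]
}}

```text
time: 6.0
tcp_pos: [0.4979, 0.0465, 0.0414]
eef_rot: [0.994, -0.114, 0.0, -0.0]
wrist_force: [0.4, -0.0, -0.1]
finger_gap: 0.002
```

Emit:
{"op": "apply_moves", "data": {
  "plan": [
    [0,0,0.01,0,0,0],
    [0,0,0.02,0,0,0],
    [0,0,0.02,0,0,0],
    [0,0,0.02,0,0,0],
    [0,0,0.02,0,0,0]
  ]
}}

```text
time: 6.5
tcp_pos: [0.4978, 0.0465, 0.0383]
eef_rot: [0.994, -0.114, 0.0, 0.0]
wrist_force: [0.2, 0.2, -0.5]
finger_gap: -0.002
```

Emit:
{"op": "apply_moves", "data": {
  "plan": [
    [0,0,0.01,0,0,0],
    [0,0,0.02,0,0,0],
    [0,0,0.02,0,0,0],
    [0,0,0.02,0,0,0],
    [0,0,0.02,0,0,0]
  ]
}}

```text
time: 7.0
tcp_pos: [0.4978, 0.0465, 0.0353]
eef_rot: [0.994, -0.114, 0.0, 0.0]
wrist_force: [-0.6, 0.2, 0.8]
finger_gap: 0.0
```

Emit:
{"op": "apply_moves", "data": {
  "plan": [
    [0,0,0.01,0,0,0],
    [0,0,0.014,0,0,0],
    [0,0,0.014,0,0,0],
    [0,0,0.014,0,0,0],
    [0,0,0.014,0,0,0]
  ]
}}

```text
time: 7.5
tcp_pos: [0.4978, 0.0465, 0.0332]
eef_rot: [0.994, -0.114, 0.0, -0.0]
wrist_force: [-0.8, -1.0, 0.1]
finger_gap: -0.001
```

Emit:
{"op": "apply_moves", "data": {
  "plan": [
    [0,0,0.01,0,0,0],
    [0,0,0.014,0,0,0],
    [0,0,0.014,0,0,0],
    [0,0,0.014,0,0,0],
    [0,0,0.014,0,0,0]
  ]
}}

```text
time: 8.0
tcp_pos: [0.4978, 0.0465, 0.0311]
eef_rot: [0.994, -0.114, 0.0, -0.0]
wrist_force: [-0.4, -0.0, -0.2]
finger_gap: 0.003
```

Emit:
{"op": "apply_moves", "data": {
  "plan": [
    [0,0,0.01,0,0,0],
    [0,0,0.014,0,0,0],
    [0,0,0.014,0,0,0],
    [0,0,0.014,0,0,0],
    [0,0,0.014,0,0,0]
  ]
}}

```text
time: 8.5
tcp_pos: [0.4978, 0.0465, 0.0289]
eef_rot: [0.994, -0.114, 0.0, -0.0]
wrist_force: [0.5, -0.2, 0.5]
finger_gap: -0.003
```

Emit:
{"op": "apply_moves", "data": {
  "plan": [
    [0,0,0.01,0,0,0],
    [0,0,0.014,0,0,0],
    [0,0,0.014,0,0,0],
    [0,0,0.014,0,0,0],
    [0,0,0.014,0,0,0]
  ]
}}

```text
time: 9.0
tcp_pos: [0.4981, 0.0466, 0.0278]
eef_rot: [0.994, -0.113, 0.001, -0.0]
wrist_force: [-3.6, 0.4, 7.3]
finger_gap: -0.003
```

Contact at TCP z≈0.0285, so the tip is about 38 mm short of the TCP. Continuing gently through the peak.

Emit:
{"op": "apply_moves", "data": {
  "plan": [
    [0,0,0.004,0,0,0],
    [0,0,0.008,0,0,0],
    [0,0,0.01,0,0,0],
    [0,0,0.01,0,0,0],
    [0,0,0.01,0,0,0]
  ]
}}

```text
time: 9.5
tcp_pos: [0.4982, 0.0466, 0.0266]
eef_rot: [0.994, -0.113, 0.001, -0.0]
wrist_force: [-4.1, 0.8, 9.9]
finger_gap: -0.004
```

Emit:
{"op": "apply_moves", "data": {
  "plan": [
    [0,0,0.004,0,0,0],
    [0,0,0.008,0,0,0],
    [0,0,0.01,0,0,0],
    [0,0,0.01,0,0,0],
    [0,0,0.01,0,0,0]
  ]
}}

```text
time: 10.0
tcp_pos: [0.4982, 0.0466, 0.0251]
eef_rot: [0.994, -0.113, 0.001, -0.0]
wrist_force: [-4.5, 0.7, 9.2]
finger_gap: 0.001
```

Emit:
{"op": "apply_moves", "data": {
  "plan": [
    [0,0,0.004,0,0,0],
    [0,0,0.008,0,0,0],
    [0,0,0.01,0,0,0],
    [0,0,0.01,0,0,0],
    [0,0,0.01,0,0,0]
  ]
}}

```text
time: 10.5
tcp_pos: [0.4982, 0.0466, 0.0232]
eef_rot: [0.994, -0.114, 0.001, -0.0]
wrist_force: [-2.8, -0.0, 7.6]
finger_gap: -0.002
```

Emit:
{"op": "apply_moves", "data": {
  "plan": [
    [0,0,0.003,0,0,0],
    [0,0,0.006,0,0,0],
    [0,0,0.006,0,0,0],
    [0,0,0.006,0,0,0],
    [0,0,0.006,0,0,0]
  ]
}}

```text
time: 11.0
tcp_pos: [0.4981, 0.0466, 0.0218]
eef_rot: [0.994, -0.114, 0.0, -0.0]
wrist_force: [-2.1, -0.2, 5.7]
finger_gap: -0.002
```

Left switch: the force peaked at 10–12 N and fell to 5.7 N at the bottom, so it clicked and is the gummed-up one. Retract and move to the middle.

Emit:
{"op": "apply_moves", "data": {
  "plan": [
    [0,0,-0.08,0,0,0],
    [0,0,-0.14,0,0,0],
    [0.07,0.15,-0.14,0,0,0],
    [0.14,0.32,-0.14,0,0,0],
    [0.2,0.46,-0.14,0,0,0]
  ]
}}

```text
time: 11.5
tcp_pos: [0.5112, -0.0284, 0.0422]
eef_rot: [0.994, -0.114, -0.0, -0.0]
wrist_force: [0.0, 0.1, -0.4]
finger_gap: -0.002
```

Emit:
{"op": "apply_moves", "data": {
  "plan": [
    [0,0,0,0,0,0],
    [0,0,0.03,0,0,0],
    [0,0,0.06,0,0,0],
    [0,0,0.08,0,0,0],
    [0,0,0.08,0,0,0]
  ]
}}

```text
time: 12.0
tcp_pos: [0.5108, -0.027, 0.0297]
eef_rot: [0.994, -0.113, -0.001, 0.0]
wrist_force: [-0.5, -0.5, -0.7]
finger_gap: 0.005
```

```bash
python3 - <<'E'
from h import *
o=telemetry.get_obs(); im=vision.get_image("wrist"); C=cam("wrist",o)
for uv,s in blobs(im,"g"): print(uv,s,at_z(C,uv,0.064).round(4))
to(0.510,-0.0267,0.0285,o)
E
```

```text
[479.6 239. ] [454, 215, 52, 49, 1958] [ 0.5248 -0.1018  0.064 ]
[317.6 288.7] [294, 280, 49, 21, 423] [ 0.5173 -0.0286  0.064 ]
[173.1 355.5] [151, 337, 46, 39, 1361] [0.4979 0.0474 0.064 ]
tcp [ 0.5108 -0.027   0.0297] F [-0.5  -0.5  -0.65] gap 0.005 t 12.0 rot [ 0.9744 -0.225 ] [-0.0014 -0.0002] -> frac [-0.0057 -0.0004  0.0079]
```

Emit:
{"op": "apply_moves", "data": {
  "plan": [
    [0,0,0.01,0,0,0],
    [0,0,0.02,0,0,0],
    [0,0,0.026,0,0,0],
    [0,0,0.026,0,0,0],
    [0,0,0.026,0,0,0]
  ]
}}

```text
time: 12.55
tcp_pos: [0.5117, -0.0273, 0.0268]
eef_rot: [0.994, -0.114, 0.0, -0.0]
wrist_force: [-0.5, 1.7, 3.1]
finger_gap: -0.001
```

Emit:
{"op": "apply_moves", "data": {
  "plan": [
    [0,0,0.004,0,0,0],
    [0,0,0.008,0,0,0],
    [0,0,0.008,0,0,0],
    [0,0,0.008,0,0,0],
    [0,0,0.008,0,0,0]
  ]
}}

```text
time: 13.05
tcp_pos: [0.5116, -0.0274, 0.0254]
eef_rot: [0.994, -0.114, 0.0, -0.0]
wrist_force: [-0.7, 2.2, 3.5]
finger_gap: -0.001
```

Emit:
{"op": "apply_moves", "data": {
  "plan": [
    [0,0,0.004,0,0,0],
    [0,0,0.008,0,0,0],
    [0,0,0.01,0,0,0],
    [0,0,0.014,0,0,0],
    [0,0,0.014,0,0,0]
  ]
}}

```text
time: 13.55
tcp_pos: [0.5115, -0.0276, 0.0231]
eef_rot: [0.994, -0.114, 0.0, 0.0]
wrist_force: [1.1, 1.3, 2.0]
finger_gap: -0.004
```

Emit:
{"op": "apply_moves", "data": {
  "plan": [
    [0,0,0.004,0,0,0],
    [0,0,0.008,0,0,0],
    [0,0,0.009,0,0,0],
    [0,0,0.009,0,0,0],
    [0,0,0.009,0,0,0]
  ]
}}

```text
time: 14.05
tcp_pos: [0.5113, -0.0276, 0.0218]
eef_rot: [0.994, -0.114, -0.0, 0.0]
wrist_force: [0.3, -0.3, 2.3]
finger_gap: -0.004
```

The middle switch peaked at about 3.5 N and dropped to about 2 N, so it's the tired one. Now the right one.

Emit:
{"op": "apply_moves", "data": {
  "plan": [
    [0,0,-0.08,0,0,0],
    [0,0,-0.14,0,0,0],
    [0.07,0.15,-0.14,0,0,0],
    [0.14,0.32,-0.14,0,0,0],
    [0.2,0.46,-0.14,0,0,0]
  ]
}}

```text
time: 14.55
tcp_pos: [0.5252, -0.1024, 0.0438]
eef_rot: [0.994, -0.114, 0.0, -0.0]
wrist_force: [0.3, 0.6, 0.1]
finger_gap: 0.0
```

Emit:
{"op": "apply_moves", "data": {
  "plan": [
    [0,0,0,0,0,0],
    [0,0,0.03,0,0,0],
    [0,0,0.06,0,0,0],
    [0,0,0.08,0,0,0],
    [0,0,0.08,0,0,0]
  ]
}}

```text
time: 15.05
tcp_pos: [0.5245, -0.1008, 0.0303]
eef_rot: [0.994, -0.113, -0.001, 0.0]
wrist_force: [-0.3, -0.4, -0.4]
finger_gap: -0.0
```

Emit:
{"op": "apply_moves", "data": {
  "plan": [
    [0,0,0.01,0,0,0],
    [0,0,0.02,0,0,0],
    [0,0,0.026,0,0,0],
    [0,0,0.026,0,0,0],
    [0,0,0.026,0,0,0]
  ]
}}

```text
time: 15.55
tcp_pos: [0.5253, -0.1013, 0.0276]
eef_rot: [0.994, -0.114, 0.0, -0.0]
wrist_force: [-1.1, 2.3, 5.4]
finger_gap: 0.0
```

Emit:
{"op": "apply_moves", "data": {
  "plan": [
    [0,0,0.004,0,0,0],
    [0,0,0.008,0,0,0],
    [0,0,0.01,0,0,0],
    [0,0,0.01,0,0,0],
    [0,0,0.01,0,0,0]
  ]
}}

```text
time: 16.05
tcp_pos: [0.5253, -0.1013, 0.0263]
eef_rot: [0.994, -0.114, 0.0, -0.0]
wrist_force: [-1.3, 1.5, 6.4]
finger_gap: -0.005
```

Emit:
{"op": "apply_moves", "data": {
  "plan": [
    [0,0,0.004,0,0,0],
    [0,0,0.008,0,0,0],
    [0,0,0.012,0,0,0],
    [0,0,0.012,0,0,0],
    [0,0,0.012,0,0,0]
  ]
}}

```text
time: 16.55
tcp_pos: [0.5253, -0.1013, 0.0244]
eef_rot: [0.994, -0.114, 0.0, -0.0]
wrist_force: [-1.6, 2.0, 5.5]
finger_gap: 0.001
```

Emit:
{"op": "apply_moves", "data": {
  "plan": [
    [0,0,0.004,0,0,0],
    [0,0,0.008,0,0,0],
    [0,0,0.013,0,0,0],
    [0,0,0.015,0,0,0],
    [0,0,0.015,0,0,0]
  ]
}}

```text
time: 17.05
tcp_pos: [0.5253, -0.1013, 0.0218]
eef_rot: [0.994, -0.114, 0.0, -0.0]
wrist_force: [0.4, 2.0, 5.6]
finger_gap: 0.002
```

The right switch peaked at about 6.5–7 N and clicked at the bottom, so it's the good one. Tired is the middle and gummed-up is the left. Now back up, pre-open the fingers over the middle switch and look.

Emit:
{"op": "apply_moves", "data": {
  "plan": [
    [0,0,-0.1,0,0,0],
    [0,0,-0.2,0,0,0],
    [-0.07,-0.16,-0.2,0,0,0],
    [-0.14,-0.32,-0.2,0,0,0],
    [-0.2,-0.46,-0.2,0,0,0]
  ]
}}

```text
time: 17.55
tcp_pos: [0.511, -0.0268, 0.051]
eef_rot: [0.993, -0.114, -0.0, 0.0]
wrist_force: [-0.0, 0.2, -0.4]
finger_gap: 0.001
```

Emit:
{"op": "apply_moves", "data": {
  "plan": [
    [0,0,0,0,0,0],
    [0,0,0,0,0,0],
    [0,0,0,0,0,0],
    [0,0,0,0,0,0],
    [0,0,0,0,0,0]
  ],
  "gripper": 0.45
}}

```text
time: 18.05
tcp_pos: [0.5114, -0.0281, 0.0513]
eef_rot: [0.993, -0.114, -0.0, 0.0]
wrist_force: [0.3, -1.1, -0.4]
finger_gap: 0.552
```

```bash
python3 - <<'E'
from h import *
o=telemetry.get_obs(); im=vision.get_image("wrist"); C=cam("wrist",o)
for uv,s in blobs(im,"g"): print(uv,s,at_z(C,uv,0.064).round(4))
to(0.511,-0.0270,0.008,o)
for d in (0.0385,.0425,.0465): 
    q=o["tcp_pos"]+[0,0,d]; print(d,np.round(proj(cam("scene"),q),1),np.round(proj(C,q),1))
w=im[220:400,220:420]; s=vision.get_image("scene")[160:250,250:350]
cv2.imwrite("pics/c4.png",np.hstack([cv2.resize(w,(400,360)),cv2.resize(s,(400,360),interpolation=cv2.INTER_CUBIC)]))
E
```

```text
[458.3 225.4] [436, 204, 46, 44, 1545] [ 0.5248 -0.1017  0.064 ]
[315.8 281. ] [295, 262, 43, 39, 1326] [ 0.5114 -0.0273  0.064 ]
[187.2 331.4] [167, 314, 42, 36, 1146] [0.4979 0.0471 0.064 ]
tcp [ 0.5114 -0.0281  0.0513] F [ 0.29 -1.1  -0.45] gap 0.552 t 18.05 rot [ 0.9739 -0.2268] [-0.0003 -0.0001] -> frac [-0.0043 -0.0064  0.2885]
0.0385 [292.9 204.5] [317.2 306.4]
0.0425 [292.8 202.8] [317.2 311.1]
0.0465 [292.7 201.1] [317.2 316. ]
```

View pics/c4.png

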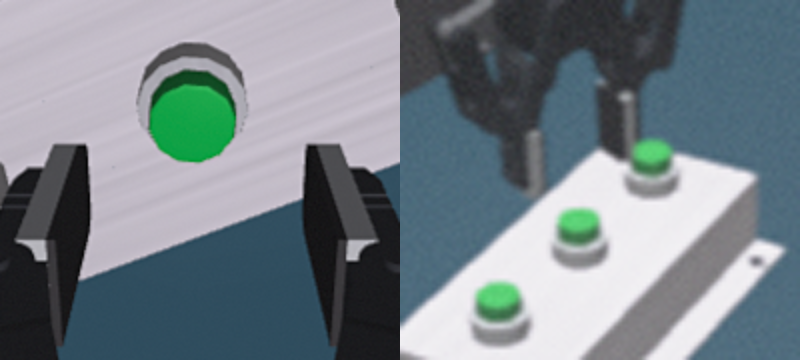

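The fingers straddle the middle switch symmetrically: finger mid-column at about 318, cap at 316. Open tips sit roughly 44 mm above the TCP. Descending to grip the bezel.

Emit:
{"op": "apply_moves", "data": {
  "plan": [
    [0,-0.004,0.1,0,0,0],
    [0,-0.004,0.2,0,0,0],
    [0,-0.004,0.25,0,0,0],
    [0,-0.004,0.27,0,0,0],
    [0,-0.004,0.27,0,0,0]
  ]
}}

```text
time: 18.65
tcp_pos: [0.5116, -0.027, 0.0109]
eef_rot: [0.994, -0.114, -0.0, 0.0]
wrist_force: [-0.4, 0.0, -0.4]
finger_gap: 0.549
```

Emit:
{"op": "apply_moves", "data": {
  "plan": [
    [0,0,0.01,0,0,0],
    [0,0,0.02,0,0,0],
    [0,0,0.02,0,0,0],
    [0,0,0.02,0,0,0],
    [0,0,0.02,0,0,0]
  ]
}}

```text
time: 19.15
tcp_pos: [0.5117, -0.0269, 0.0081]
eef_rot: [0.994, -0.114, 0.0, -0.0]
wrist_force: [0.1, 0.7, -0.0]
finger_gap: 0.549
```

Emit:
{"op": "apply_moves", "data": {
  "plan": [
    [0,0,0,0,0,0],
    [0,0,0,0,0,0],
    [0,0,0,0,0,0],
    [0,0,0,0,0,0],
    [0,0,0,0,0,0]
  ],
  "gripper": 1,
  "squeeze": 30
}}

```text
time: 19.65
tcp_pos: [0.5117, -0.0269, 0.0082]
eef_rot: [0.994, -0.114, 0.0, 0.0]
wrist_force: [-1.5, 0.5, 3.7]
finger_gap: 0.329
```

Emit:
{"op": "apply_moves", "data": {
  "plan": [
    [0,0,-0.05,0,0,0],
    [0,0,-0.12,0,0,0],
    [0,0,-0.22,0,0,0],
    [0,0,-0.35,0,0,0],
    [0,0,-0.48,0,0,0]
  ]
}}

```text
time: 20.15
tcp_pos: [0.5115, -0.0269, 0.0812]
eef_rot: [0.994, -0.114, 0.0, -0.0]
wrist_force: [-0.3, -0.8, -0.2]
finger_gap: 0.327
```

```bash
python3 - <<'E'
from h import *
o=telemetry.get_obs(); im=vision.get_image("wrist"); sc=vision.get_image("scene")
to(0.552,0.2645,0.080,o)
for uv,s in blobs(sc,"g"): print(uv,s,at_z(cam("scene"),uv,0.064).round(4))
cv2.imwrite("pics/c5.png",np.hstack([cv2.resize(im,(400,300)),cv2.resize(sc[130:250,230:390],(400,300),interpolation=cv2.INTER_CUBIC)]))
E
```

```text
tcp [ 0.5115 -0.0269  0.0812] F [-0.28 -0.8  -0.19] gap 0.327 t 20.15 rot [ 0.9742 -0.2259] [0.0001 0.    ] -> frac [-0.1759 -1.9533  0.0083]
[293.7 181.3] [290, 179, 9, 6, 48] [0.4172 0.0802 0.064 ]
[312.4 197.7] [308, 195, 10, 7, 48] [0.4969 0.0494 0.064 ]
[274.  233.8] [269, 231, 11, 7, 57] [ 0.5244 -0.0999  0.064 ]
```

View pics/c5.png

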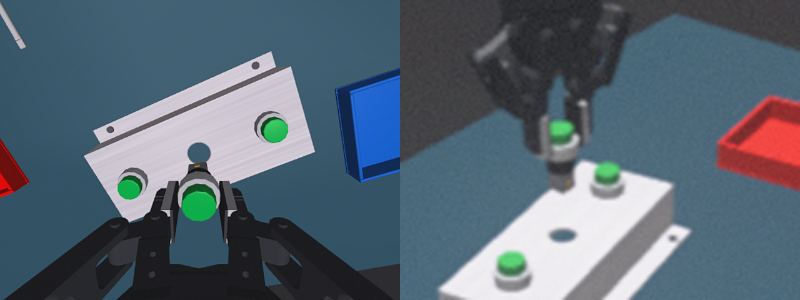

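The wrist and scene views show the middle switch held upright by its bezel, an empty middle hole, and the other two switches still seated. Carrying it to the red tray.

Emit:
{"op": "apply_moves", "data": {
  "plan": [
    [-0.01,-0.15,0,0,0,0],
    [-0.03,-0.35,0,0,0,0],
    [-0.05,-0.55,0,0,0,0],
    [-0.07,-0.77,0,0,0,0],
    [-0.09,-0.98,0,0,0,0]
  ]
}}

```text
time: 20.75
tcp_pos: [0.5313, 0.1206, 0.0797]
eef_rot: [0.994, -0.114, -0.0, 0.0]
wrist_force: [0.1, -0.7, -1.1]
finger_gap: 0.328
```

Emit:
{"op": "apply_moves", "data": {
  "plan": [
    [-0.02,-0.22,0,0,0,0],
    [-0.04,-0.44,0,0,0,0],
    [-0.06,-0.66,0,0,0,0],
    [-0.08,-0.86,0,0,0,0],
    [-0.09,-0.97,0,0,0,0]
  ]
}}

```text
time: 21.25
tcp_pos: [0.551, 0.2662, 0.0792]
eef_rot: [0.994, -0.113, -0.0, 0.0]
wrist_force: [1.1, 0.3, -1.1]
finger_gap: 0.33
```

```bash
python3 - <<'E'
from h import *
o=telemetry.get_obs(); im=vision.get_image("top")
to(0.552,0.2645,0.004,o)
C=cam("top"); print("red",[(b[0],at_z(C,b[0],.01).round(4)) for b in blobs(im,"r",300)])
E
```

```text
tcp [0.551  0.2662 0.0792] F [ 1.05  0.27 -1.1 ] gap 0.33 t 21.25 rot [ 0.9745 -0.2245] [-0.0008 -0.0002] -> frac [0.0093 0.0094 0.5016]
red [(array([178.4, 276.7]), array([0.553 , 0.2584, 0.01  ]))]
```

Emit:
{"op": "apply_moves", "data": {
  "plan": [
    [0,0,0.12,0,0,0],
    [0,0,0.26,0,0,0],
    [0,0,0.38,0,0,0],
    [0,0,0.45,0,0,0],
    [0,0,0.47,0,0,0]
  ]
}}

```text
time: 21.8
tcp_pos: [0.5506, 0.2632, 0.0081]
eef_rot: [0.993, -0.114, -0.001, 0.001]
wrist_force: [-0.5, 1.2, 0.7]
finger_gap: 0.334
```

Emit:
{"op": "apply_moves", "data": {
  "plan": [
    [0,0,0.01,0,0,0],
    [0,0,0.025,0,0,0],
    [0,0,0.025,0,0,0],
    [0,0,0.025,0,0,0],
    [0,0,0.025,0,0,0]
  ]
}}

```text
time: 22.3
tcp_pos: [0.5515, 0.2643, 0.0061]
eef_rot: [0.994, -0.114, 0.0, -0.0]
wrist_force: [-0.1, -0.2, -0.5]
finger_gap: 0.327
```

Emit:
{"op": "apply_moves", "data": {
  "plan": [
    [0,0,0.01,0,0,0],
    [0,0,0.02,0,0,0],
    [0,0,0.033,0,0,0],
    [0,0,0.033,0,0,0],
    [0,0,0.033,0,0,0]
  ]
}}

```text
time: 22.8
tcp_pos: [0.5513, 0.2641, 0.0006]
eef_rot: [0.994, -0.114, -0.0, 0.0]
wrist_force: [-0.2, -0.3, -0.3]
finger_gap: 0.332
```

Emit:
{"op": "apply_moves", "data": {
  "plan": [
    [0,0,0.004,0,0,0],
    [0,0,0.008,0,0,0],
    [0,0,0.008,0,0,0],
    [0,0,0.008,0,0,0],
    [0,0,0.008,0,0,0]
  ]
}}

```text
time: 23.3
tcp_pos: [0.5514, 0.2642, -0.0004]
eef_rot: [0.994, -0.114, 0.0, -0.0]
wrist_force: [0.4, -0.3, -0.2]
finger_gap: 0.33
```

Emit:
{"op": "apply_moves", "data": {
  "plan": [
    [0,0,0,0,0,0],
    [0,0,0,0,0,0],
    [0,0,0,0,0,0],
    [0,0,0,0,0,0],
    [0,0,0,0,0,0]
  ],
  "gripper": 0.45
}}

```text
time: 23.8
tcp_pos: [0.5514, 0.2642, -0.0004]
eef_rot: [0.994, -0.114, 0.0, -0.0]
wrist_force: [0.3, 0.5, -0.1]
finger_gap: 0.551
```

Emit:
{"op": "apply_moves", "data": {
  "plan": [
    [0,0,-0.05,0,0,0],
    [0,0,-0.15,0,0,0],
    [0,0,-0.3,0,0,0],
    [0,0,-0.45,0,0,0],
    [0,0,-0.53,0,0,0]
  ]
}}

```text
time: 24.3
tcp_pos: [0.5525, 0.2647, 0.0819]
eef_rot: [0.994, -0.114, 0.002, -0.001]
wrist_force: [0.2, -0.1, -0.5]
finger_gap: 0.551
```

```bash
python3 - <<'E'
from h import *
o=telemetry.get_obs(); im=vision.get_image("wrist"); sc=vision.get_image("scene")
to(0.4975,0.0475,0.0513,o)
for uv,s in blobs(im,"g"): print(uv,s,at_z(cam("wrist",o),uv,0.055).round(4))
cv2.imwrite("pics/c6.png",np.hstack([cv2.resize(im,(400,300)),cv2.resize(sc[120:270,230:430],(400,300),interpolation=cv2.INTER_CUBIC)]))
E
```

```text
tcp [0.5525 0.2647 0.0819] F [ 0.16 -0.11 -0.46] gap 0.551 t 24.3 rot [ 0.9742 -0.2256] [0.0033 0.0018] -> frac [-0.0308  1.494   0.1998]
[319.6 252.4] [302, 234, 36, 37, 1013] [0.5521 0.2634 0.055 ]
```

View pics/c6.png

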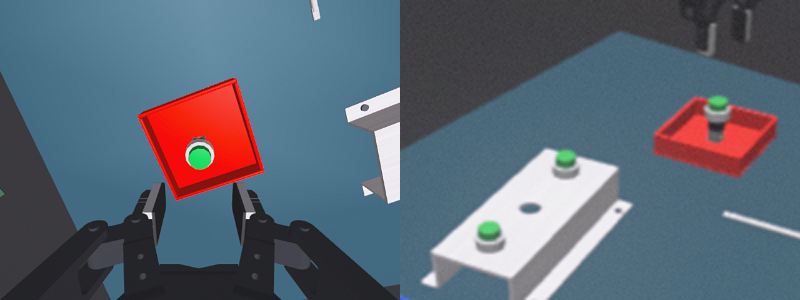

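The tired switch stands upright in the red tray, seen from both cameras. Now the left switch.

Emit:
{"op": "apply_moves", "data": {
  "plan": [
    [-0.005,0.17,0,0,0,0],
    [-0.01,0.37,0,0,0,0],
    [-0.014,0.57,0,0,0,0],
    [-0.014,0.75,0,0,0,0],
    [-0.014,0.75,0,0,0,0]
  ]
}}

```text
time: 24.9
tcp_pos: [0.5222, 0.1522, 0.078]
eef_rot: [0.993, -0.115, -0.001, 0.001]
wrist_force: [1.0, 0.9, 0.2]
finger_gap: 0.551
```

Emit:
{"op": "apply_moves", "data": {
  "plan": [
    [-0.005,0.2,0,0,0,0],
    [-0.01,0.4,0,0,0,0],
    [-0.014,0.6,0.06,0,0,0],
    [-0.014,0.745,0.13,0,0,0],
    [-0.014,0.745,0.2,0,0,0]
  ]
}}

```text
time: 25.4
tcp_pos: [0.4954, 0.045, 0.0479]
eef_rot: [0.993, -0.115, -0.001, 0.0]
wrist_force: [-0.2, -0.0, -0.5]
finger_gap: 0.549
```

Emit:
{"op": "apply_moves", "data": {
  "plan": [
    [0,0,0,0,0,0],
    [0,0,0,0,0,0],
    [0,0,0,0,0,0],
    [0,0,0,0,0,0],
    [0,0,0,0,0,0]
  ]
}}

```text
time: 25.9
tcp_pos: [0.4969, 0.0472, 0.0493]
eef_rot: [0.994, -0.113, 0.0, -0.0]
wrist_force: [0.0, 0.2, 0.3]
finger_gap: 0.554
```

```bash
python3 - <<'E'
from h import *
o=telemetry.get_obs(); im=vision.get_image("wrist")
to(0.498,0.0473,0.0081,o)
for uv,s in blobs(im,"g"): print(uv,s,at_z(cam("wrist",o),uv,0.064).round(4))
E
```

```text
tcp [0.4969 0.0472 0.0493] F [0.02 0.24 0.33] gap 0.554 t 25.9 rot [ 0.9743 -0.2252] [0.0006 0.0002] -> frac [ 0.0068 -0.0024  0.2747]
[621.3 161.7] [600, 136, 40, 50, 1611] [ 0.525 -0.101  0.064]
[317.9 280. ] [296, 261, 45, 40, 1364] [0.4981 0.0465 0.064 ]
```

Emit:
{"op": "apply_moves", "data": {
  "plan": [
    [0.007,0,0.08,0,0,0],
    [0.007,0,0.18,0,0,0],
    [0.007,0,0.24,0,0,0],
    [0.007,0,0.27,0,0,0],
    [0.007,0,0.27,0,0,0]
  ]
}}

```text
time: 26.45
tcp_pos: [0.4971, 0.0462, 0.0078]
eef_rot: [0.994, -0.114, -0.001, 0.0]
wrist_force: [-0.6, 0.4, 0.8]
finger_gap: 0.55
```

Emit:
{"op": "apply_moves", "data": {
  "plan": [
    [0,0,0,0,0,0],
    [0,0,0,0,0,0],
    [0,0,0,0,0,0],
    [0,0,0,0,0,0],
    [0,0,0,0,0,0]
  ]
}}

```text
time: 26.95
tcp_pos: [0.4977, 0.0465, 0.0087]
eef_rot: [0.994, -0.114, 0.0, -0.0]
wrist_force: [-0.1, -0.3, 0.6]
finger_gap: 0.549
```

Emit:
{"op": "apply_moves", "data": {
  "plan": [
    [0,0,0,0,0,0],
    [0,0,0,0,0,0],
    [0,0,0,0,0,0],
    [0,0,0,0,0,0],
    [0,0,0,0,0,0]
  ],
  "gripper": 1,
  "squeeze": 30
}}

```text
time: 27.45
tcp_pos: [0.4977, 0.0464, 0.0088]
eef_rot: [0.994, -0.114, 0.0, -0.0]
wrist_force: [-1.8, 0.5, 4.0]
finger_gap: 0.333
```

Emit:
{"op": "apply_moves", "data": {
  "plan": [
    [0,0,-0.05,0,0,0],
    [0,0,-0.12,0,0,0],
    [0,0,-0.25,0,0,0],
    [0,0,-0.4,0,0,0],
    [0,0,-0.53,0,0,0]
  ]
}}

```text
time: 27.95
tcp_pos: [0.4978, 0.0464, 0.0898]
eef_rot: [0.994, -0.114, 0.0, -0.0]
wrist_force: [0.1, 0.4, -1.0]
finger_gap: 0.332
```

```bash
python3 - <<'E'
from h import *
o=telemetry.get_obs(); im=vision.get_image("wrist"); sc=vision.get_image("scene")
to(0.4815,-0.249,0.0881,o)
for uv,s in blobs(sc,"g"): print(uv,s)
for uv,s in blobs(im,"g"): print("w",uv,s)
cv2.imwrite("pics/c7.png",np.hstack([cv2.resize(im,(400,300)),cv2.resize(sc[120:270,230:430],(400,300),interpolation=cv2.INTER_CUBIC)]))
E
```

```text
tcp [0.4978 0.0464 0.0898] F [ 0.12  0.36 -1.02] gap 0.332 t 27.95 rot [ 0.9742 -0.2258] [0.0008 0.0001] -> frac [0.3387 1.9428 0.011 ]
[312.7 161.9] [309, 160, 9, 5, 40]
[388.8 170.4] [385, 168, 9, 6, 40]
[273.9 233.8] [269, 231, 11, 7, 57]
w [564.5 153.2] [545, 133, 40, 41, 1249]
w [318.1 327.1] [290, 303, 57, 49, 2114]
```

Emit:
{"op": "apply_moves", "data": {
  "plan": [
    [0.03,0.15,0,0,0,0],
    [0.065,0.35,0,0,0,0],
    [0.1,0.55,0,0,0,0],
    [0.14,0.77,0,0,0,0],
    [0.174,0.97,0,0,0,0]
  ]
}}

```text
time: 28.55
tcp_pos: [0.4895, -0.1025, 0.0877]
eef_rot: [0.994, -0.114, -0.0, -0.0]
wrist_force: [-0.2, 0.3, -0.8]
finger_gap: 0.331
```

Emit:
{"op": "apply_moves", "data": {
  "plan": [
    [0.04,0.22,0,0,0,0],
    [0.08,0.44,0,0,0,0],
    [0.12,0.66,0,0,0,0],
    [0.155,0.86,0,0,0,0],
    [0.174,0.97,0,0,0,0]
  ]
}}

```text
time: 29.05
tcp_pos: [0.4819, -0.2508, 0.0875]
eef_rot: [0.993, -0.115, -0.001, -0.0]
wrist_force: [0.7, 0.3, -0.6]
finger_gap: 0.332
```

Emit:
{"op": "apply_moves", "data": {
  "plan": [
    [0,0,0,0,0,0],
    [0,0,0.05,0,0,0],
    [0,0,0.1,0,0,0],
    [0,0,0.15,0,0,0],
    [0,0,0.2,0,0,0]
  ]
}}

```text
time: 29.55
tcp_pos: [0.4826, -0.2481, 0.0571]
eef_rot: [0.994, -0.113, -0.0, -0.0]
wrist_force: [0.3, 0.2, -0.2]
finger_gap: 0.33
```

```bash
python3 - <<'E'
from h import *
o=telemetry.get_obs(); im=vision.get_image("wrist"); sc=vision.get_image("scene")
to(0.483,-0.249,0.0002,o)
cv2.imwrite("pics/c8.png",np.hstack([cv2.resize(im,(400,300)),cv2.resize(sc[180:330,130:330],(400,300),interpolation=cv2.INTER_CUBIC)]))
E
```

```text
tcp [ 0.4826 -0.2481  0.0571] F [ 0.29  0.17 -0.19] gap 0.33 t 29.55 rot [ 0.9744 -0.2249] [-0.0007  0.0003] -> frac [0.0044 0.0054 0.3794]
```

View pics/c8.png

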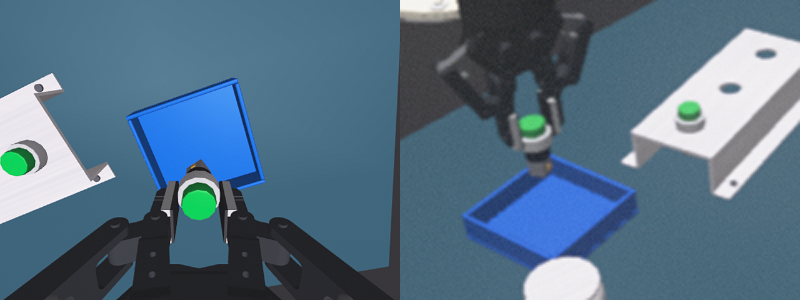

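The gummed-up switch hangs centred over the blue tray. Lowering.

Emit:
{"op": "apply_moves", "data": {
  "plan": [
    [0,0,0.1,0,0,0],
    [0,0,0.2,0,0,0],
    [0,0,0.28,0,0,0],
    [0,0,0.33,0,0,0],
    [0,0,0.35,0,0,0]
  ]
}}

```text
time: 30.15
tcp_pos: [0.4824, -0.2487, 0.0048]
eef_rot: [0.994, -0.114, -0.001, -0.0]
wrist_force: [-0.3, -1.4, -1.7]
finger_gap: 0.327
```

Emit:
{"op": "apply_moves", "data": {
  "plan": [
    [0,0,0.01,0,0,0],
    [0,0,0.02,0,0,0],
    [0,0,0.025,0,0,0],
    [0,0,0.025,0,0,0],
    [0,0,0.025,0,0,0]
  ]
}}

```text
time: 30.65
tcp_pos: [0.4829, -0.2489, 0.0021]
eef_rot: [0.994, -0.114, 0.0, 0.0]
wrist_force: [-0.6, 0.6, -1.2]
finger_gap: 0.331
```

Emit:
{"op": "apply_moves", "data": {
  "plan": [
    [0,0,0.005,0,0,0],
    [0,0,0.012,0,0,0],
    [0,0,0.012,0,0,0],
    [0,0,0.012,0,0,0],
    [0,0,0.012,0,0,0]
  ]
}}

```text
time: 31.15
tcp_pos: [0.4827, -0.2489, -0.0001]
eef_rot: [0.994, -0.114, -0.0, -0.0]
wrist_force: [-0.7, 0.7, -1.3]
finger_gap: 0.33
```

Emit:
{"op": "apply_moves", "data": {
  "plan": [
    [0,0,0,0,0,0],
    [0,0,0,0,0,0],
    [0,0,0,0,0,0],
    [0,0,0,0,0,0],
    [0,0,0,0,0,0]
  ],
  "gripper": 0.45
}}

```text
time: 31.65
tcp_pos: [0.4828, -0.2489, 0.0]
eef_rot: [0.994, -0.114, 0.0, 0.0]
wrist_force: [1.0, -0.1, 0.4]
finger_gap: 0.549
```

Emit:
{"op": "apply_moves", "data": {
  "plan": [
    [0,0,-0.05,0,0,0],
    [0,0,-0.15,0,0,0],
    [0,0,-0.3,0,0,0],
    [0,0,-0.5,0,0,0],
    [0,0,-0.7,0,0,0]
  ]
}}

```text
time: 32.15
tcp_pos: [0.4825, -0.2489, 0.1066]
eef_rot: [0.994, -0.114, -0.0, 0.0]
wrist_force: [0.6, -0.0, 0.3]
finger_gap: 0.551
```

Emit:
{"op": "apply_moves", "data": {
  "plan": [
    [0,0,0,0,0,0],
    [0,0,0,0,0,0],
    [0,0,0,0,0,0],
    [0,0,0,0,0,0],
    [0,0,0,0,0,0]
  ]
}}

```text
time: 32.65
tcp_pos: [0.4822, -0.2487, 0.1042]
eef_rot: [0.994, -0.114, -0.001, -0.0]
wrist_force: [-0.0, 0.6, 0.0]
finger_gap: 0.546
```

```bash
python3 - <<'E'
from h import *
o=telemetry.get_obs(); im=vision.get_image("wrist"); sc=vision.get_image("scene")
to(0.483,-0.249,0.1,o)
for uv,s in blobs(sc,"g"): print(uv,s)
cv2.imwrite("pics/c9.png",np.hstack([cv2.resize(im,(400,300)),cv2.resize(sc[130:430,130:530],(400,300))]))
E
```

```text
tcp [ 0.4822 -0.2487  0.1042] F [-0.01  0.62  0.02] gap 0.546 t 32.65 rot [ 0.9742 -0.2259] [-0.0017  0.0004] -> frac [0.0055 0.0007 0.0278]
[388.9 170.5] [385, 168, 9, 6, 42]
[273.9 233.7] [269, 231, 11, 7, 56]
[200.3 267.4] [195, 264, 12, 8, 78]
```

View pics/c9.png

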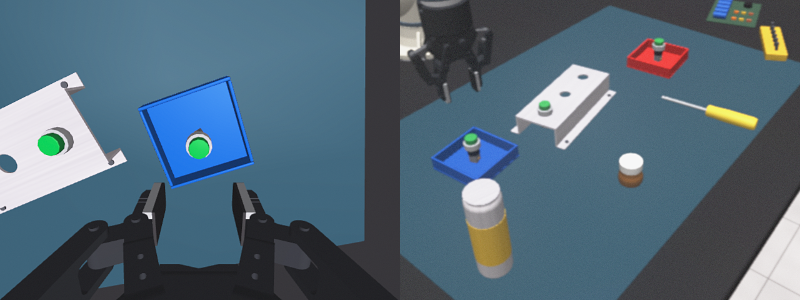

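Both switches stand upright in their trays, the right one is still seated, and the can, jar and driver haven't moved. The gripper is clear, so I'll hand in.

```bash
python3 -c "
from station import arm
print(arm.close_job())"
```

```text
the job is handed in; nothing more can be done
None
```

The job is done and handed in at about 33 s, well under the 72 s limit; no verdict was reported.

| Switch | Highest force read | Force at the bottom | Identified as | Where it is now |
|---|---|---|---|---|
| Left | about 10 N (10.9 N with sideways force) | 5.7 N | gummed-up | blue tray |
| Middle | about 3.5 N | about 2 N | tired | red tray |
| Right | about 6.4 N | about 5.6 N | good | seated in the panel |

- **Presses:** I pressed the caps left to right. Each reading rose to a peak, then fell as the cap clicked. Force is only reported at the end of each move, so the true peaks may be a little higher. No reading came near 20 N.
- **Final pictures:** Both moved switches stand upright in their trays with the gripper clear. The right switch is still seated, and the screwdriver, can and jar look undisturbed.
- **Fingertips:** With the gripper shut, the fingertips ended about 38 mm short of the stated tool point. Two cameras and the first cap contact agreed on this, so I set heights from contact instead.
- **Right switch:** Its bottom force was above the 3.5 N expected at 5 mm. I think the cap was just touching its hard stop.
- **Wrist camera:** It placed the caps 2–3 mm away from where the other two cameras did.
- **Spray can:** It looks white-topped in the pictures, not red-capped as described.

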